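# Lock the shelf rack's sliding stop against the medicine things

## Robot

A 6-joint arm with a two-finger parallel gripper is mounted at the origin on the work surface. World frame = base frame: x ahead of the robot, y to its left, z up, the work surface at z = 0. Lengths are in m, angles in rad, forces in N, time in s.
With the tool pointing down it reaches from about 0.375 to 0.925 m from the base axis. Payload 5.7 kg.
Tool frame: the origin (TCP) lies midway between the tips of the shut fingers; the grasp point (between the pads) lies 19 mm behind it; z points along the fingers, y is the line along which they close (so a half turn about z gives the same grasp; the last joint's range is limited). The gripper opens to 88 mm and grips with 3 to 60 N. Pads are 20 mm wide; open, the fingers measure 115 mm over their backs; the gripper's body (75 mm by 178 mm) begins 61 mm behind the grasp point.
Start: joints at [-1.331, 0.359, 1.51, -0, 1.272, -0.115], TCP at [0.208, -0.563, 0.223] pointing down, gripper open.
Joint ranges: [-2.97, 2.97], [-1.01, 2.36], [0.21, 2.38], [-0.96, 4.11], [0.2, 2.71], [-2.98, 2.98]. Speed limits (rad/s): [2.39, 2.39, 3.14, 3.14, 3.14, 3.14].

## Interface

Orientations are given as a unit quaternion [w, x, y, z].
In Python, from workcell import r gives the robot as it stands.
- The arm moves only by the tool carry_out, never from a script. Its argument "rows" is a list of rows, each an object of numbers: "tx", "ty", "tz": the shift along the tool's x, y, z in mm; "roll": the turn about the tool's z in degrees. A call has 1 to 20 rows; each row is the pose to reach, as a shift and turn from the pose commanded when the call began, along the tool's axes at that moment; what a row does not reach only later rows make up. A row lasts 1/8 s, in which the tool goes at most 62.5 mm and 10.7 degrees, less where a joint would pass 70% of its speed; a pose out of reach is approached as far as the arm can. A call with a gripper value outside its range is refused whole. "grip" is the gripper command: -1 is fully open, 1 is shut, values between are in proportion, set as the call begins (left out, the last holds). The fingers move at their own pace and stop on an object; "grip_force" is the grip in N (left out, the last holds). Time passes only in rows, so rows that repeat a pose let the fingers close. It gives the time, the measured TCP pose, the force, the opening and the grip force at its end, in the units of the state.
- r.get_obs(): the state, without advancing time (a new reading comes with each control period).
- r.read_camera(name): name is "side" or "top"; returns a dict with "pixels" (420x560x3 uint8, blue, green, red), "camera_matrix" (3x3 intrinsics, pixels), "k1" (the pictures are not rectified: a ray, as slopes to the right and down, at radius r is drawn at 1 + k1 r^2 times it, then the intrinsics apply), "rvec" (rotation vector, rad) and "tvec" (3), from world to camera coordinates, as OpenCV has them. Camera axes: x right, y down, z forward; pixel columns grow to the right and rows downward; lengths in m; the calibration is good to about 2 mm. A picture is of the moment at which its call begins. There is no depth.
- r.finish_job(): hands the job in; it is judged then, once.
Trained networks look in the newest picture that a camera, given by its name, has taken for a name from the list of things; names that differ only in an ending like _2 or _b are one class to them, and where a whole thing is asked for, a point or a joint stands for the part that bears it (a point fixed in the world has none). Each returns a list of dicts, best first, with "score" (0 to 1); they miss things now and then, are a little off and sometimes report something else, mostly with a low value. They report only what shows in the picture. A call takes as long as a camera call. They do not tell look-alikes from the thing itself.
- r.recognise(camera, label): "box" ([left, top, right, bottom] in pixels, round what is visible of it).
- r.pinpoint(camera, label): "location" ([row, column] in pixels: a listed point, or the origin of a listed thing).
The state is a dict: "clock": time; "qpos": joint angles; "qd": joint speeds; "effort": joint torques, N m; "position": TCP position; "eef_rot": TCP orientation; "wrist_force": force on the tool from outside, world axes, zero at the start; "torque": the same for the moment, N m; "opening": finger opening in m; "finger_force": force on a finger pad.
Only numpy, scipy, OpenCV 4.12 (cv2) and the standard library are available. Lean on these libraries where they do the work, as an engineer would, in place of code of your own. Each camera call takes 0.05 s, during which the arm holds its last target. There are 200 camera calls.

## Task

Slide the stop of the shelf rack along its rail until the dropper bottle and the pill splitter are pushed together snugly, with no gap left, between the stop and the rack's end wall. Then flip the stop's cam lever all the way over until it lies flat, so that the stop is clamped there. Keep the bottle standing, and leave the cup and the tweezer case where they are.

Things in the scene. Friction and masses are not known exactly. Their poses are not given: they have to be found in the camera images.
- rack: white plastic shelf rack, fixed to the shelf, 110 (x) by 260 (y) mm. Origin: centre of its underside; z up, y along the rail to the end wall. Tray on its -x side (towards the robot): floor at z = 6 mm, 46 mm wide, centre line x = -17 mm, lips 22 mm high. Aluminium rail beside it: centre x = +35 mm, top at z = 18 mm
- rack_end (a point): foot of the tray's end wall, middle of its inner face: rack x = -17, y = +120, z = 6 mm. The wall is 50 mm high; bottle and splitter are to be pressed against it in a row
- stop (a joint): slide of the grey plastic stop along the rail, m, 0 to 0.170, growing towards the end wall (+y). Lever open: slides with 2.5 N of friction (up to 2 N more for the things it pushes) and stays where left; the closed row stops it at about 0.112
- stop_back (a point): centre of the flat back (-y) face of the stop's carriage, 21 mm over the shelf: push here towards +y. The carriage is 34 (x) by 50 (y) mm, z = 8 to 34 mm over the shelf, centred over the rail; this face is at rack x = +35, y = -130 mm + slide value
- stop_face (a point): centre of the pushing (+y) face of the stop's paddle, 26 mm over the shelf; rack y = -80 mm + slide value. The paddle is a plate 8 mm thick across the tray, up to 44 mm over the shelf, flush with the carriage's +y face
- lever (a joint): angle of the steel cam lever on top of the carriage, rad. 0 = fully open, leaning 0.35 rad from upright to the rack's -x (robot's side); 0.35 = upright; 1.92 = closed: level, pointing to the rack's +x. Stays where left (0.06 N m friction, 1 to 2 N at the tip); over the last 0.65 rad the cam bites on the rail: about 4 N at the tip, and it clamps the stop
- lever_hinge (a point): lever's hinge axis (along the rack's y), mid-width of the lever and of the carriage (25 mm ahead of its back face), over the rail's centre (rack x = +35 mm), 42 mm over the shelf
- lever_tip (a point): middle of the lever's round end bar (10 mm thick, 18 mm wide), 47 mm from the hinge axis; the lever's arm is 14 mm wide (rack y) and 8 mm thick
- bottle: brown glass medicine bottle with a black collar and rubber dropper bulb, standing loose in the tray: 36 mm across, 85 mm tall, 90 g. Origin: centre of its underside, z up
- splitter: blue plastic pill splitter, a flat box lying loose in the tray: 38 (x) by 52 (y) by 24 mm high, 60 g. Origin: centre of its underside. Either it or the bottle may be the one nearer the end wall
- cup: white plastic cup, 70 mm across, 85 mm high, on the shelf to the left of the rack; leave alone. Origin: centre of its underside. (On the rack's other side, over 100 mm from it, a fixed drawer unit 160 mm high stands)
- tweezer_case: steel tweezer case, 26 by 125 by 14 mm, lying on the shelf beyond the rack; leave alone. Origin: centre of its underside
Not all that is in view belongs to the job. There is more than one size of the splitter; the one meant has the size given above. Leave any turquoise look-alike of the bottle alone.

How it is judged:
On the way, in this order (a step that is already met when the one before it is completed fails the run):
1. the stop has been slid up to the row, with no more than 5 mm of gap left in all, while the lever is still open (value of joint stop above 0.107 m and value of joint lever below 1.2 rad), for 0.2 s.
2. the lever has been flipped flat with the stop still snug (value of joint lever above 1.77 rad and value of joint stop above 0.107 m), for 0.2 s.
At the end, for the whole second after the job is handed in: The lever lies flat (within 0.15 rad of closed), the stop is within 5 mm of the fully closed row (slide value above 0.107), and the bottle and the splitter stand at rest and level (within 0.12 rad) on the tray floor between the stop and the end wall (all of step 2 and angle between each of bottle, splitter's own z axis and vertical below 0.12 rad and x of bottle in the frame of rack between -0.028 and -0.006 m and x of splitter in the frame of rack between -0.028 and -0.006 m and y of bottle in the frame of rack between 0.03 and 0.12 m and y of splitter in the frame of rack between 0.03 and 0.12 m and z of each of bottle, splitter in the frame of rack below 0.012 m and linear speed of each of bottle, splitter below 0.02 m/s); the robot touches nothing.
It fails at once if the bottle is tipped over (more than 0.6 rad) (angle between bottle's own z axis and vertical above 0.6 rad).
It fails at once if the cup is moved more than 30 mm (distance of cup from where it was at the start of the episode above 0.03 m).
It fails at once if the tweezer case is moved more than 30 mm (distance of tweezer_case from where it was at the start of the episode above 0.03 m).
It also fails if it takes over 48 s, if anything falls off the work surface, if the arm or the gripper's body presses on something with over 40 N, if the wrist force passes 120 N, or if a joint passes its speed limit or range.

## Working session

There is one attempt and no reset: what is moved stays moved. The work goes in short steps, Python scripts to look and compute and a tool call to move; the robot and the scene stay as the last step left them, time stands still between calls to the robot, and variables do not carry over. Pictures are saved under pics/ and viewed, at most 10 in all, crops included, and the job is handed in when it is done.

Besides the shell and the picture viewer there is one more tool, called by a JSON object that holds its "fn" and its "kwargs", one argument or row to a line. carry_out: Moves the arm, as the interface text tells. Its arguments: {"type":"object","properties":{"rows":{"type":"array"},"grip":{"type":"number"},"grip_force":{"type":"number"}},"required":["rows"]}

```bash
ls; mkdir -p pics; cat > h.py <<'E'
import numpy as np, cv2
from workcell import r
def ray(c,row,col):
    K=np.array(c["camera_matrix"]);d=np.array([(col-K[0,2])/K[0,0],(row-K[1,2])/K[1,1]])
    s=d.copy()
    for _ in range(20): s=d/(1+c["k1"]*(s@s))
    R=cv2.Rodrigues(np.array(c["rvec"],float))[0];t=np.array(c["tvec"],float).ravel()
    return -R.T@t, R.T@np.array([s[0],s[1],1])
def atz(c,rc,z):
    o,d=ray(c,*rc);return o+d*(z-o[2])/d[2]
def proj(c,P):
    R=cv2.Rodrigues(np.array(c["rvec"],float))[0];p=R@np.array(P)+np.array(c["tvec"],float).ravel()
    s=p[:2]/p[2];s=s*(1+c["k1"]*(s@s));K=np.array(c["camera_matrix"])
    return K[1,1]*s[1]+K[1,2],K[0,0]*s[0]+K[0,2]
E
python3 - <<'E'
from h import *
Z=dict(rack=0,rack_end=.006,stop_back=.021,stop_face=.026,lever_hinge=.042,lever_tip=.086,bottle=.006,splitter=.006,cup=0,tweezer_case=0)
for n in("top","side"):
    c=r.read_camera(n);cv2.imwrite(f"pics/{n}0.png",c["pixels"])
    for k,z in Z.items():
        for q in r.pinpoint(n,k)[:3]:
            print(n,k,round(q["score"],2),np.round(q["location"]),np.round(atz(c,q["location"],z),3))
o=r.get_obs();print(o["clock"],o["position"],o["eef_rot"],o["opening"])
E
```

```text
pics
top rack 0.68 [218. 345.] [0.568 0.009 0.   ]
top rack 0.16 [206. 397.] [ 0.591 -0.107  0.   ]
top rack_end 0.87 [218. 287.] [0.571 0.138 0.006]
top stop_back 0.97 [208. 398.] [ 0.585 -0.104  0.021]
top stop_back 0.21 [220. 309.] [0.566 0.09  0.021]
top stop_face 0.66 [229. 370.] [ 0.541 -0.041  0.026]
top lever_hinge 0.41 [208. 390.] [ 0.586 -0.082  0.042]
top lever_tip 0.59 [208. 397.] [ 0.582 -0.085  0.086]
top bottle 0.82 [220. 309.] [0.566 0.09  0.006]
top bottle 0.81 [253. 254.] [0.496 0.211 0.006]
top splitter 0.77 [226. 342.] [0.55  0.018 0.006]
top splitter 0.74 [293. 415.] [ 0.398 -0.14   0.006]
top splitter 0.52 [279. 360.] [ 0.433 -0.019  0.006]
top cup 0.79 [229. 143.] [0.555 0.457 0.   ]
top tweezer_case 0.91 [130. 309.] [0.764 0.082 0.   ]
side rack 0.97 [288. 277.] [0.568 0.005 0.   ]
side rack_end 0.6 [241. 272.] [0.566 0.123 0.006]
side stop_back 0.81 [330. 287.] [ 0.58  -0.102  0.021]
side stop_face 0.89 [299. 262.] [ 0.537 -0.036  0.026]
side lever_hinge 0.71 [315. 288.] [ 0.583 -0.082  0.042]
side lever_tip 0.56 [299. 289.] [ 0.583 -0.078  0.086]
side bottle 0.93 [216. 237.] [0.489 0.207 0.006]
side bottle 0.68 [250. 272.] [0.565 0.098 0.006]
side bottle 0.48 [316. 285.] [ 0.58  -0.064  0.006]
side splitter 0.71 [303. 209.] [ 0.433 -0.026  0.006]
side splitter 0.63 [281. 267.] [0.55  0.018 0.006]
side splitter 0.6 [359. 189.] [ 0.403 -0.138  0.006]
side cup 0.66 [149. 266.] [0.57  0.468 0.   ]
side tweezer_case 0.84 [257. 364.] [0.762 0.071 0.   ]
1.1 [ 0.20842549 -0.56260151  0.22262502] [-5.35177038e-05  9.84301040e-01  1.76497759e-01 -2.51968584e-05] 0.08781500831512609
```

View pics/top0.png

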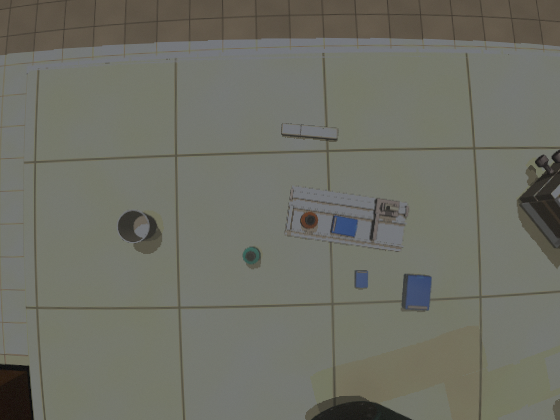

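```bash
python3 - <<'E'
import cv2
a=cv2.imread("pics/side0.png")[190:370,180:400]
cv2.imwrite("pics/c0.png",cv2.resize(a,None,fx=3.3,fy=3.3,interpolation=cv2.INTER_CUBIC))
E
```

```text
(no output)
```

View pics/c0.png

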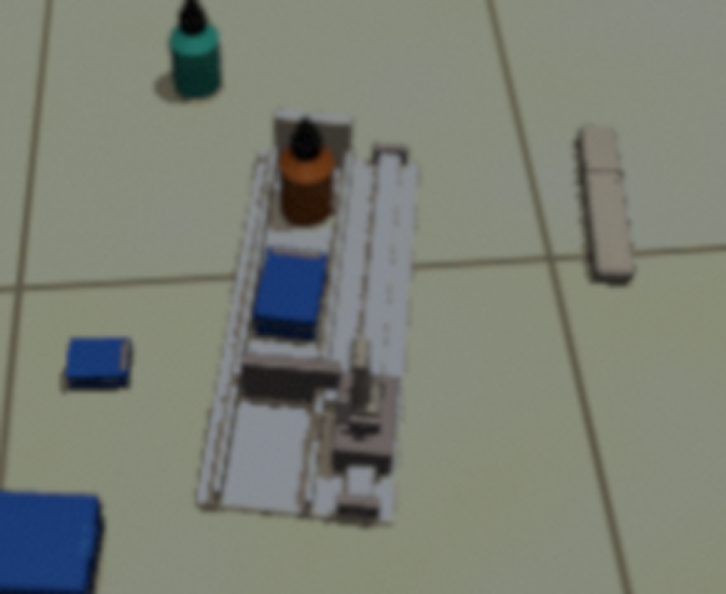

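The brown bottle, top (220,309), is in the tray. The turquoise one at (253,254) is the look-alike. Of the splitters, the one in the tray at (226,342) is the one meant; (279,360) is too small and (293,415) too large, and both lie outside. The crop confirms this. The lever stands open and the stop is at the near end. Next I fit the rack pose and the slide.

```bash
cat >> h.py <<'E'
from scipy.optimize import least_squares
L=lambda s:dict(rack=(0,0,0),rack_end=(-.017,.12,.006),stop_back=(.035,-.13+s,.021),stop_face=(-.017,-.08+s,.026),lever_hinge=(.035,-.105+s,.042))
def W(p,l):
    c,s=np.cos(p[2]),np.sin(p[2]);return np.array([p[0]+c*l[0]-s*l[1],p[1]+s*l[0]+c*l[1],l[2]])
def fit(near=None):
    obs=[]
    for n in("top","side"):
        c=r.read_camera(n)
        for k in L(0):
            q=r.pinpoint(n,k)
            if q: obs.append((c,n,k,np.array(q[0]["location"])))
    f=lambda p:np.concatenate([np.array(proj(c,W(p,L(p[3])[k])))-q for c,n,k,q in obs])
    s=least_squares(f,[.568,.007,-.13,.02],loss="soft_l1",x_scale=[.01,.01,.1,.01])
    for (c,n,k,q),e in zip(obs,f(s.x).reshape(-1,2)): print(n,k,np.round(e,1))
    return s.x
def local(p,w):
    c,s=np.cos(p[2]),np.sin(p[2]);d=np.array(w[:2])-p[:2];return np.array([c*d[0]+s*d[1],-s*d[0]+c*d[1],w[2]])
E
python3 - <<'E'
from h import *
p=fit();print(p.round(4))
o=r.get_obs();R=cv2.Rodrigues
from scipy.spatial.transform import Rotation as T
q=np.array(o["eef_rot"]);M=T.from_quat(q[[1,2,3,0]]).as_matrix()
np.save("p.npy",p)
print(M.round(3))
for l in[(.035,-.17,.12),(.035,-.16+p[3],.12)]:
    w=W(p,l);print(w,(M.T@(w-o["position"])*1000).round(1))
E
```

```text
top rack [ 2.2 -0.7]
top rack_end [0.  0.8]
top stop_back [-0.5  0.4]
top stop_face [-0.2  0.4]
top lever_hinge [ 3.8 -0.6]
side rack [-0.5 -1.1]
side rack_end [0.3 4.2]
side stop_back [-0.1 -0.2]
side stop_face [1.8 0.3]
side lever_hinge [-2.6  1.6]
[ 0.565   0.0075 -0.1724  0.0234]
[[ 0.938  0.347 -0.   ]
 [ 0.347 -0.938  0.   ]
 [ 0.    -0.    -1.   ]]
[ 0.57036058 -0.16595603  0.12      ] [ 477.2 -246.1  102.7]
[ 0.57608386 -0.13309572  0.12      ] [ 494.  -275.   102.7]
```

{"fn": "carry_out", "kwargs": {
  "rows": [
    {"tx": 45, "ty": -23, "tz": 9, "roll": 7},
    {"tx": 90, "ty": -46, "tz": 18, "roll": 14},
    {"tx": 135, "ty": -70, "tz": 28, "roll": 21},
    {"tx": 180, "ty": -93, "tz": 37, "roll": 29},
    {"tx": 225, "ty": -116, "tz": 47, "roll": 29},
    {"tx": 270, "ty": -139, "tz": 56, "roll": 29},
    {"tx": 315, "ty": -162, "tz": 65, "roll": 29},
    {"tx": 360, "ty": -186, "tz": 75, "roll": 29},
    {"tx": 405, "ty": -209, "tz": 84, "roll": 29},
    {"tx": 440, "ty": -230, "tz": 92, "roll": 29},
    {"tx": 477, "ty": -246, "tz": 100, "roll": 29},
    {"tx": 477, "ty": -246, "tz": 100, "roll": 29},
    {"tx": 477, "ty": -246, "tz": 100, "roll": 29}
  ],
  "grip": 1
}}

```text
clock: 3.32
position: [0.5699, -0.1664, 0.1226]
eef_rot: [0.0, 0.997, -0.075, -0.0]
wrist_force: [0.7, -0.7, 0.5]
opening: 0.0003
finger_force: 0.0
```

```bash
python3 - <<'E'
from h import *
c=r.read_camera("top")
for a,b in(((187,292),(205,408)),((236,287),(250,402))):
    A,B=atz(c,a,.018),atz(c,b,.018);d=A-B;print("yaw",np.arctan2(-d[0],d[1]))
cv2.imwrite("pics/t1.png",cv2.resize(c["pixels"][150:280,270:470],None,fx=4,fy=4,interpolation=cv2.INTER_CUBIC))
c=r.read_camera("side")
cv2.imwrite("pics/s1.png",cv2.resize(c["pixels"][190:370,190:370],None,fx=3.3,fy=3.3,interpolation=cv2.INTER_CUBIC))
p=np.load("p.npy");o=r.get_obs();print(o["position"],o["wrist_force"],o["clock"],local(p,o["position"]))
E
```

```text
yaw -0.18012740655532342
yaw -0.15117624040336786
[ 0.56958767 -0.167068    0.12287721] [ 0.6552567   0.73169658 -0.48776997] 3.425 [ 0.03442936 -0.1712281   0.12287721]
```

View pics/s1.png

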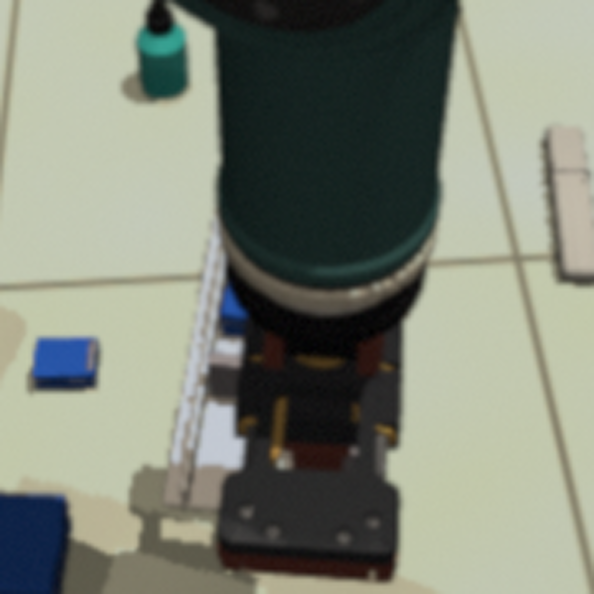

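View pics/t1.png

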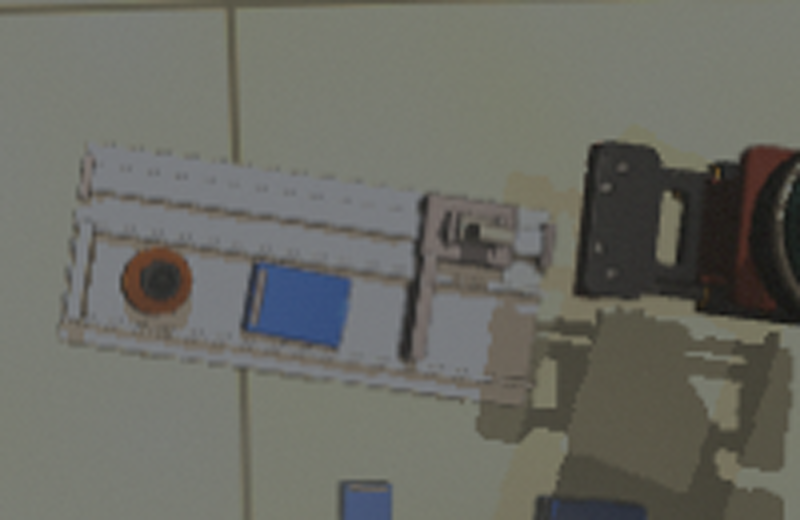

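The side picture shows the gripper just behind the rack. In the top crop the stop's back is at about (518,235) and a small rail end cap at about (547,245). I'll check the cap's height before going in at contact height.

```bash
python3 - <<'E'
from h import *
p=np.load("p.npy");c=r.read_camera("side")
for y in(-.13,-.12,-.13+p[3]):
  for z in(.0,.018,.026,.034):
    a=proj(c,W(p,(.035,y,z)));print(y,z,"crop c0 px (col,row)",round((a[1]-180)*3.3),round((a[0]-190)*3.3))
E
```

```text
-0.13 0.0 crop c0 px (col,row) 353 523
-0.13 0.018 crop c0 px (col,row) 354 507
-0.13 0.026 crop c0 px (col,row) 354 500
-0.13 0.034 crop c0 px (col,row) 354 493
-0.12 0.0 crop c0 px (col,row) 354 506
-0.12 0.018 crop c0 px (col,row) 355 490
-0.12 0.026 crop c0 px (col,row) 355 483
-0.12 0.034 crop c0 px (col,row) 356 476
-0.10664500455680036 0.0 crop c0 px (col,row) 356 484
-0.10664500455680036 0.018 crop c0 px (col,row) 357 468
-0.10664500455680036 0.026 crop c0 px (col,row) 357 461
-0.10664500455680036 0.034 crop c0 px (col,row) 358 454
```

{"fn": "carry_out", "kwargs": {
  "rows": [
    {"tz": 45},
    {"tz": 90},
    {"tz": 94},
    {"tz": 94}
  ]
}}

```text
$.rows[0]: bad value
```

{"fn": "carry_out", "kwargs": {
  "rows": [
    {"tx": 0, "ty": 0, "tz": 45, "roll": 0},
    {"tx": 0, "ty": 0, "tz": 85, "roll": 0},
    {"tx": 0, "ty": 0, "tz": 92, "roll": 0},
    {"tx": 0, "ty": -15, "tz": 92, "roll": 0},
    {"tx": 0, "ty": -30, "tz": 92, "roll": 0},
    {"tx": 0, "ty": -40, "tz": 92, "roll": 0},
    {"tx": 0, "ty": -45, "tz": 92, "roll": 0},
    {"tx": 0, "ty": -50, "tz": 92, "roll": 0},
    {"tx": 0, "ty": -55, "tz": 92, "roll": 0}
  ]
}}

```text
clock: 4.6
position: [0.5787, -0.1116, 0.0308]
eef_rot: [-0.0, 0.997, -0.076, 0.0]
wrist_force: [0.4, 0.3, -0.0]
opening: 0.0004
finger_force: 0.0
```

{"fn": "carry_out", "kwargs": {
  "rows": [
    {"tx": 0, "ty": -5, "tz": 2, "roll": 0},
    {"tx": 0, "ty": -10, "tz": 3, "roll": 0},
    {"tx": 0, "ty": -15, "tz": 3, "roll": 0},
    {"tx": 0, "ty": -20, "tz": 3, "roll": 0}
  ]
}}

```text
clock: 5.1
position: [0.582, -0.092, 0.0276]
eef_rot: [0.0, 0.997, -0.076, 0.0]
wrist_force: [0.9, -2.9, -0.2]
opening: 0.0007
finger_force: 1.4
```

```bash
python3 - <<'E'
from h import *
p=np.load("p.npy");o=r.get_obs();print(local(p,o["position"]),o["wrist_force"])
for n in("top","side"):
  c=r.read_camera(n);cv2.imwrite(f"pics/{n}2.png",c["pixels"])
  for k,z in(("stop_face",.026),("stop_back",.021),("lever_tip",.086)):
    for q in r.pinpoint(n,k)[:1]: print(n,k,q["score"],local(p,atz(c,q["location"],z)))
a=cv2.imread("pics/top2.png")[150:280,270:470]
cv2.imwrite("pics/t2.png",cv2.resize(a,None,fx=4,fy=4,interpolation=cv2.INTER_CUBIC))
E
```

```text
[ 0.03375596 -0.09515367  0.0276416 ] [ 0.89330002 -2.89300156 -0.228687  ]
top stop_face 0.5 [-0.08818539  0.43549128  0.026     ]
top stop_back 0.53 [ 0.03532705 -0.08513675  0.021     ]
top lever_tip 0.63 [ 0.02911155 -0.06443829  0.086     ]
side stop_face 0.56 [-0.01298602 -0.03281384  0.026     ]
side lever_tip 0.51 [0.16693243 0.03313558 0.086     ]
```

View pics/t2.png

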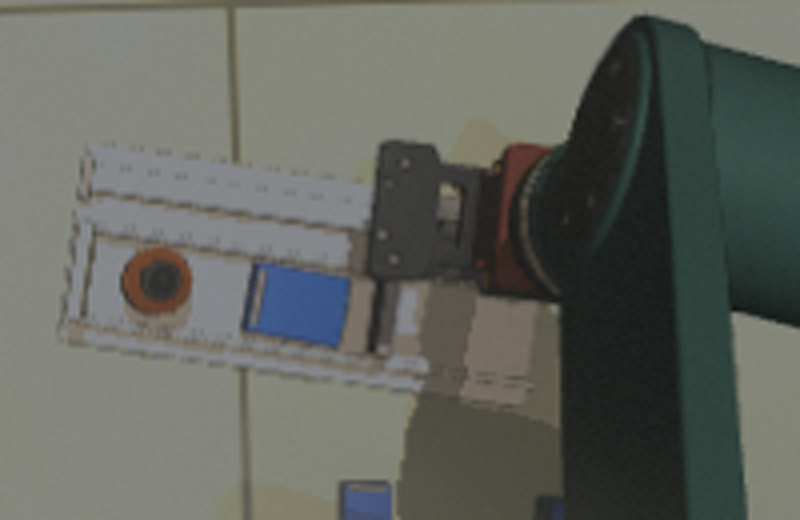

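The stop is moving under about 2.9 N. The splitter and bottle haven't been disturbed, and the paddle at about (383,320) is closing on the splitter.

{"fn": "carry_out", "kwargs": {
  "rows": [
    {"tx": 0, "ty": -6, "tz": 1, "roll": 0},
    {"tx": 0, "ty": -12, "tz": 2, "roll": 0},
    {"tx": 0, "ty": -18, "tz": 2, "roll": 0},
    {"tx": 1, "ty": -24, "tz": 2, "roll": 0},
    {"tx": 1, "ty": -30, "tz": 2, "roll": 0},
    {"tx": 1, "ty": -36, "tz": 2, "roll": 0},
    {"tx": 1, "ty": -42, "tz": 2, "roll": 0},
    {"tx": 2, "ty": -47, "tz": 2, "roll": 0},
    {"tx": 2, "ty": -51, "tz": 2, "roll": 0},
    {"tx": 2, "ty": -54, "tz": 2, "roll": 0}
  ]
}}

```text
clock: 6.75
position: [0.5913, -0.0387, 0.0255]
eef_rot: [-0.0, 0.997, -0.076, -0.0]
wrist_force: [-2.4, -2.7, 1.1]
opening: 0.0006
finger_force: 1.7
```

{"fn": "carry_out", "kwargs": {
  "rows": [
    {"tx": 0, "ty": -2, "tz": 0, "roll": 0},
    {"tx": 0, "ty": -4, "tz": 0, "roll": 0}
  ]
}}

```text
clock: 7.0
position: [0.592, -0.0349, 0.0256]
eef_rot: [-0.0, 0.997, -0.076, -0.0]
wrist_force: [-3.1, -3.0, -0.1]
opening: 0.0003
finger_force: 1.7
```

{"fn": "carry_out", "kwargs": {
  "rows": [
    {"tx": 0, "ty": -2, "tz": 0, "roll": 0},
    {"tx": 0, "ty": -4, "tz": 0, "roll": 0}
  ]
}}

```text
clock: 7.25
position: [0.5927, -0.031, 0.0256]
eef_rot: [-0.0, 0.997, -0.076, -0.0]
wrist_force: [-1.6, -2.8, -0.4]
opening: 0.0005
finger_force: 1.7
```

{"fn": "carry_out", "kwargs": {
  "rows": [
    {"tx": 0, "ty": -1, "tz": 0, "roll": 0},
    {"tx": 0, "ty": -2, "tz": 0, "roll": 0}
  ]
}}

```text
clock: 7.5
position: [0.5931, -0.029, 0.0256]
eef_rot: [-0.0, 0.997, -0.076, -0.0]
wrist_force: [-2.5, -1.9, -1.8]
opening: 0.0005
finger_force: 1.6
```

{"fn": "carry_out", "kwargs": {
  "rows": [
    {"tx": 0, "ty": -1, "tz": 0, "roll": 0},
    {"tx": 0, "ty": -2, "tz": 0, "roll": 0}
  ]
}}

```text
clock: 7.75
position: [0.5934, -0.0271, 0.0256]
eef_rot: [-0.0, 0.997, -0.076, -0.0]
wrist_force: [-2.3, -3.5, -0.9]
opening: 0.0004
finger_force: 1.6
```

{"fn": "carry_out", "kwargs": {
  "rows": [
    {"tx": 0, "ty": -1, "tz": 0, "roll": 0},
    {"tx": 0, "ty": -2, "tz": 0, "roll": 0}
  ]
}}

```text
clock: 8.0
position: [0.5937, -0.0251, 0.0256]
eef_rot: [-0.0, 0.997, -0.076, -0.0]
wrist_force: [-2.3, -2.3, -1.8]
opening: 0.0005
finger_force: 1.6
```

```bash
python3 - <<'E'
from h import *
p=np.load("p.npy");o=r.get_obs();print(local(p,o["position"]),o["wrist_force"])
for n in("top","side"):
  c=r.read_camera(n);cv2.imwrite(f"pics/{n}3.png",c["pixels"])
  for k,z in(("stop_face",.026),("stop_back",.021),("bottle",.006),("splitter",.006),("rack_end",.006)):
    for q in r.pinpoint(n,k)[:3]: print(n,k,round(q["score"],2),local(p,atz(c,q["location"],z)).round(3))
a=cv2.imread("pics/side3.png")[190:330,200:320]
b=cv2.imread("pics/top3.png")[160:270,270:400]
a=cv2.resize(a,(400,467),interpolation=2);b=cv2.resize(b,(400,338),interpolation=2)
b=cv2.copyMakeBorder(b,0,129,0,0,0)
cv2.imwrite("pics/m3.png",np.hstack([a,b]))
E
```

```text
[ 0.03385092 -0.02719297  0.02560929] [-2.26825705 -2.30433248 -1.81445823]
top stop_face 0.51 [-0.018  0.035  0.026]
top stop_back 0.48 [ 0.035 -0.023  0.021]
top bottle 0.74 [-0.106  0.191  0.006]
top bottle 0.6 [-0.013  0.102  0.006]
top splitter 0.94 [-0.015  0.055  0.006]
top splitter 0.68 [-0.126 -0.052  0.006]
top splitter 0.66 [-0.136 -0.175  0.006]
top rack_end 0.87 [-0.012  0.122  0.006]
side stop_face 0.64 [-0.02   0.038  0.026]
side stop_back 0.56 [0.184 0.087 0.021]
side bottle 0.95 [-0.106  0.191  0.006]
side bottle 0.48 [-0.016  0.101  0.006]
side splitter 0.75 [-0.133 -0.173  0.006]
side splitter 0.58 [-0.015  0.052  0.006]
side splitter 0.55 [-0.129 -0.055  0.006]
side rack_end 0.69 [-0.021  0.119  0.006]
```

View pics/m3.png

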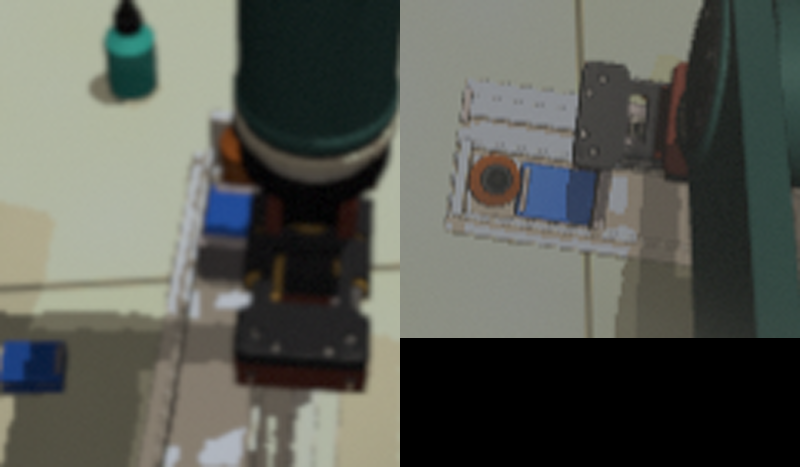

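The row is nearly closed: bottle at (495,180) by the wall, then the splitter, then the paddle. I keep pushing until the force rises.

{"fn": "carry_out", "kwargs": {
  "rows": [
    {"tx": 0, "ty": -1, "tz": 0, "roll": 0},
    {"tx": 0, "ty": -2, "tz": 0, "roll": 0}
  ]
}}

```text
clock: 8.85
position: [0.5943, -0.0238, 0.0258]
eef_rot: [0.0, 0.997, -0.075, 0.0]
wrist_force: [-2.3, -6.8, -1.2]
opening: 0.0005
finger_force: 3.7
```

{"fn": "carry_out", "kwargs": {
  "rows": [
    {"tx": 0, "ty": -1, "tz": 0, "roll": 0},
    {"tx": 0, "ty": -2, "tz": 0, "roll": 0}
  ]
}}

```text
clock: 9.1
position: [0.5944, -0.0235, 0.0258]
eef_rot: [0.002, 0.997, -0.075, 0.0]
wrist_force: [-2.6, -14.8, -0.6]
opening: 0.0003
finger_force: 7.3
```

{"fn": "carry_out", "kwargs": {
  "rows": [
    {"tx": 0, "ty": -1, "tz": 0, "roll": 0},
    {"tx": 0, "ty": -1, "tz": 0, "roll": 0}
  ]
}}

```text
clock: 9.35
position: [0.5944, -0.0234, 0.0258]
eef_rot: [0.002, 0.997, -0.075, -0.0]
wrist_force: [-2.7, -15.4, 0.2]
opening: 0.0005
finger_force: 7.9
```

The row is closed: the stop stalls at 15 N. I back off, lift, and go to the lever's -x side.

{"fn": "carry_out", "kwargs": {
  "rows": [
    {"tx": 0, "ty": 5, "tz": 0, "roll": 0},
    {"tx": 0, "ty": 10, "tz": 0, "roll": 0},
    {"tx": 0, "ty": 10, "tz": -35, "roll": 0},
    {"tx": 0, "ty": 10, "tz": -75, "roll": 0},
    {"tx": 0, "ty": 10, "tz": -115, "roll": 0},
    {"tx": -30, "ty": -10, "tz": -115, "roll": 0},
    {"tx": -50, "ty": -30, "tz": -115, "roll": 0},
    {"tx": -50, "ty": -30, "tz": -115, "roll": 0},
    {"tx": -50, "ty": -30, "tz": -115, "roll": 0}
  ]
}}

```text
clock: 10.48
position: [0.5501, 0.0172, 0.1404]
eef_rot: [0.0, 0.997, -0.075, 0.0]
wrist_force: [-0.3, 0.3, 0.2]
opening: 0.0003
finger_force: 0.0
```

```bash
python3 - <<'E'
from h import *
p=np.load("p.npy");o=r.get_obs();print(o["position"],local(p,o["position"]),o["wrist_force"],o["clock"])
for n in("top","side"):
  c=r.read_camera(n);cv2.imwrite(f"pics/{n}4.png",c["pixels"])
  for k,z in(("stop_face",.026),("stop_back",.021),("lever_hinge",.042),("lever_tip",.086)):
    for q in r.pinpoint(n,k)[:2]: print(n,k,round(q["score"],2),local(p,atz(c,q["location"],z)).round(3))
a=cv2.imread("pics/side4.png")[190:330,200:320]
b=cv2.imread("pics/top4.png")[160:270,270:400]
a=cv2.resize(a,(400,467),interpolation=2);b=cv2.resize(b,(400,338),interpolation=2)
b=cv2.copyMakeBorder(b,0,129,0,0,0)
cv2.imwrite("pics/m4.png",np.hstack([a,b]))
E
```

```text
[0.55005879 0.01719028 0.14035922] [-0.01642622  0.00694653  0.14035922] [-0.26859859  0.27653242  0.17998162] 10.475
top stop_face 0.66 [-0.021  0.031  0.026]
top stop_back 0.56 [ 0.038 -0.026  0.021]
top lever_hinge 0.54 [0.042 0.001 0.042]
top lever_tip 0.52 [0.032 0.005 0.086]
side stop_face 0.82 [-0.021  0.043  0.026]
side stop_back 0.73 [ 0.039 -0.02   0.021]
side lever_hinge 0.65 [0.033 0.005 0.042]
side lever_tip 0.61 [0.029 0.004 0.086]
```

View pics/m4.png

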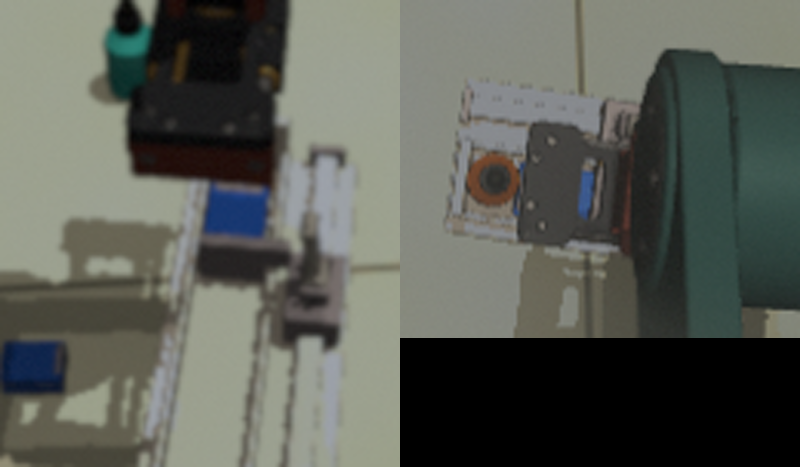

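The row is in place and the lever tip is near rack x=25, y=5, so the finger is level with it. Now I descend and sweep the lever past upright.

{"fn": "carry_out", "kwargs": {
  "rows": [
    {"tx": 0, "ty": 0, "tz": 35, "roll": 0},
    {"tx": 0, "ty": 0, "tz": 66, "roll": 0},
    {"tx": 10, "ty": 0, "tz": 66, "roll": 0},
    {"tx": 20, "ty": 0, "tz": 65, "roll": 0},
    {"tx": 28, "ty": 0, "tz": 64, "roll": 0},
    {"tx": 36, "ty": 0, "tz": 64, "roll": 0},
    {"tx": 44, "ty": 0, "tz": 65, "roll": 0},
    {"tx": 52, "ty": 0, "tz": 66, "roll": 0},
    {"tx": 59, "ty": 0, "tz": 69, "roll": 0},
    {"tx": 66, "ty": 0, "tz": 72, "roll": 0},
    {"tx": 71, "ty": 0, "tz": 75, "roll": 0},
    {"tx": 76, "ty": 0, "tz": 79, "roll": 0}
  ]
}}

```text
clock: 12.48
position: [0.6218, 0.0058, 0.061]
eef_rot: [-0.0, 0.997, -0.076, -0.003]
wrist_force: [-11.4, 0.7, 10.1]
opening: 0.0004
finger_force: 7.1
```

```bash
python3 - <<'E'
from h import *
p=np.load("p.npy");o=r.get_obs();print(o["position"],local(p,o["position"]),o["wrist_force"],o["clock"])
for n in("top","side"):
  c=r.read_camera(n);cv2.imwrite(f"pics/{n}5.png",c["pixels"])
  for k,z in(("stop_face",.026),("lever_hinge",.042),("lever_tip",.066)):
    for q in r.pinpoint(n,k)[:2]: print(n,k,round(q["score"],2),local(p,atz(c,q["location"],z)).round(3))
a=cv2.imread("pics/side5.png")[190:330,200:320]
b=cv2.imread("pics/top5.png")[160:270,270:400]
a=cv2.resize(a,(400,467),interpolation=2);b=cv2.resize(b,(400,338),interpolation=2)
b=cv2.copyMakeBorder(b,0,129,0,0,0)
cv2.imwrite("pics/m5.png",np.hstack([a,b]))
E
```

```text
[0.62181796 0.00581823 0.06097289] [0.05621999 0.00805609 0.06097289] [-11.41449372   0.68847621  10.07238135] 12.475
top stop_face 0.59 [-0.02   0.033  0.026]
side stop_face 0.64 [-0.02   0.036  0.026]
```

View pics/m5.png

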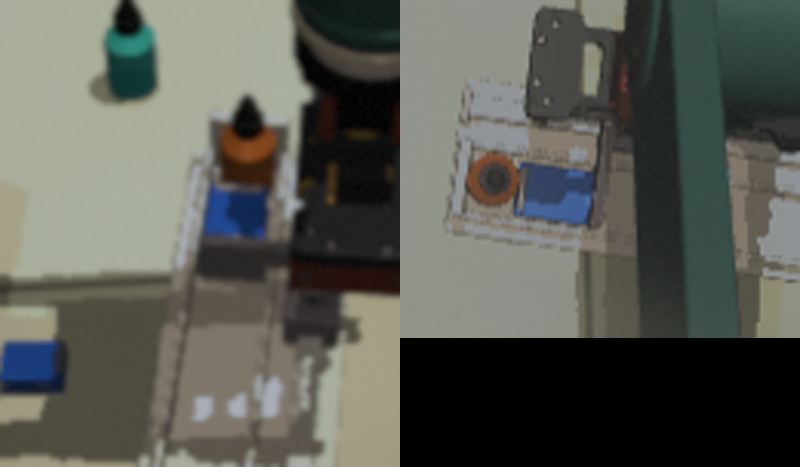

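The lever is well over, with contact force about 45° off vertical. I lift, move over the tip and press down.

{"fn": "carry_out", "kwargs": {
  "rows": [
    {"tx": -2, "ty": 0, "tz": -20, "roll": 0},
    {"tx": 0, "ty": 0, "tz": -35, "roll": 0},
    {"tx": 17, "ty": 1, "tz": -35, "roll": 0},
    {"tx": 17, "ty": 1, "tz": -25, "roll": 0},
    {"tx": 17, "ty": 1, "tz": -10, "roll": 0},
    {"tx": 17, "ty": 1, "tz": -2, "roll": 0},
    {"tx": 17, "ty": 1, "tz": 4, "roll": 0},
    {"tx": 17, "ty": 1, "tz": 8, "roll": 0},
    {"tx": 17, "ty": 1, "tz": 12, "roll": 0},
    {"tx": 17, "ty": 1, "tz": 14, "roll": 0}
  ]
}}

```text
clock: 14.12
position: [0.6406, 0.0021, 0.047]
eef_rot: [-0.0, 0.997, -0.076, -0.001]
wrist_force: [-0.7, 1.3, 6.7]
opening: 0.0006
finger_force: 3.2
```

{"fn": "carry_out", "kwargs": {
  "rows": [
    {"tx": 0, "ty": 0, "tz": 2, "roll": 0},
    {"tx": 0, "ty": 0, "tz": 3, "roll": 0}
  ]
}}

```text
clock: 14.38
position: [0.6409, 0.0021, 0.0459]
eef_rot: [-0.0, 0.997, -0.076, -0.0]
wrist_force: [-5.0, 0.3, 18.8]
opening: 0.0003
finger_force: 9.4
```

{"fn": "carry_out", "kwargs": {
  "rows": [
    {"tx": 0, "ty": 0, "tz": 1, "roll": 0},
    {"tx": 0, "ty": 0, "tz": 1, "roll": 0}
  ]
}}

```text
clock: 14.62
position: [0.641, 0.0021, 0.0458]
eef_rot: [-0.0, 0.997, -0.076, -0.0]
wrist_force: [-5.4, 0.8, 19.7]
opening: 0.0003
finger_force: 10.0
```

{"fn": "carry_out", "kwargs": {
  "rows": [
    {"tx": 0, "ty": 0, "tz": -40, "roll": 0},
    {"tx": 0, "ty": 20, "tz": -90, "roll": 0},
    {"tx": 0, "ty": 80, "tz": -120, "roll": 0},
    {"tx": 0, "ty": 140, "tz": -130, "roll": 0},
    {"tx": 0, "ty": 200, "tz": -130, "roll": 0},
    {"tx": 0, "ty": 200, "tz": -130, "roll": 0},
    {"tx": 0, "ty": 200, "tz": -130, "roll": 0}
  ]
}}

```text
clock: 15.5
position: [0.6104, -0.1951, 0.1728]
eef_rot: [-0.001, 0.997, -0.076, -0.001]
wrist_force: [-0.1, -0.4, -0.3]
opening: 0.0006
finger_force: 0.0
```

```bash
python3 - <<'E'
from h import *
p=np.load("p.npy");o=r.get_obs();print(o["position"],o["wrist_force"],o["clock"])
for n in("top","side"):
  c=r.read_camera(n);cv2.imwrite(f"pics/{n}6.png",c["pixels"])
  for k,z in(("stop_face",.026),("lever_hinge",.042),("lever_tip",.042),("bottle",.006),("splitter",.006)):
    for q in r.pinpoint(n,k)[:2]: print(n,k,round(q["score"],2),local(p,atz(c,q["location"],z)).round(3))
a=cv2.imread("pics/side6.png")[190:330,200:320]
b=cv2.imread("pics/top6.png")[160:270,270:400]
a=cv2.resize(a,(400,467),interpolation=2);b=cv2.resize(b,(400,338),interpolation=2)
b=cv2.copyMakeBorder(b,0,129,0,0,0)
cv2.imwrite("pics/m6.png",np.hstack([a,b]))
E
```

```text
[ 0.6103552  -0.195067    0.17281353] [-0.09697567 -0.35471672 -0.26703687] 15.5
top stop_face 0.67 [-0.015  0.033  0.026]
top stop_face 0.56 [0.084 0.004 0.026]
top lever_hinge 0.74 [ 0.041 -0.003  0.042]
top lever_tip 0.73 [0.077 0.004 0.042]
top bottle 0.6 [-0.013  0.112  0.006]
top bottle 0.6 [-0.104  0.191  0.006]
top splitter 0.93 [-0.137 -0.167  0.006]
top splitter 0.7 [-0.015  0.056  0.006]
side stop_face 0.86 [-0.022  0.039  0.026]
side lever_hinge 0.53 [ 0.033 -0.003  0.042]
side lever_tip 0.22 [-0.02   0.026  0.042]
side bottle 0.93 [-0.016  0.108  0.006]
side bottle 0.7 [-0.098  0.182  0.006]
side splitter 0.85 [-0.125 -0.052  0.006]
side splitter 0.78 [-0.016  0.062  0.006]
```

View pics/m6.png

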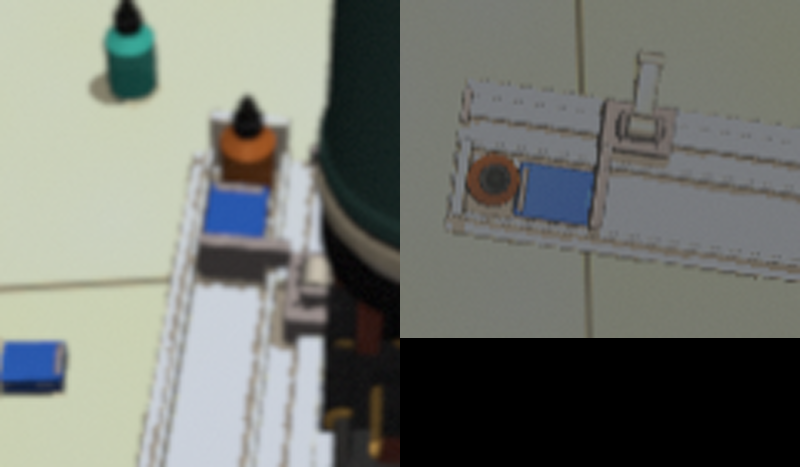

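The lever lies flat to +x, tip at (650,58) in the right half. It stopped hard at z=46 mm under 19 N. The row is snug, the bottle stands, and the arm is clear.

```bash
python3 -c "
from workcell import r
print(r.finish_job())"
```

```text
the job is handed in; nothing more can be done
None
```

I slid the stop up until the bottle and splitter were snug against the end wall, flipped the cam lever flat to clamp it, and handed the job in at about 15.5 s; the hand-in gave no verdict.

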